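# Nest the wooden bead bowls at the end of the craft stall

### The arm

A 7-joint arm with a two-finger parallel gripper is mounted at the origin on the work surface. World frame = base frame: x ahead of the robot, y to its left, z up, the work surface at z = 0. Lengths are in m, angles in rad, forces in N, time in s.
With the tool pointing down it reaches from about 0.425 to 0.95 m from the base axis. Payload 4.7 kg.
Tool frame: the origin (TCP) lies midway between the tips of the shut fingers; the grasp point (between the pads) lies 19 mm behind it; z points along the fingers, y is the line along which they close (so a half turn about z gives the same grasp; the last joint's range is limited). The gripper opens to 87 mm and grips with 3 to 60 N. Pads are 19 mm wide; open, the fingers measure 117 mm over their backs; the gripper's body (75 mm by 190 mm) begins 51 mm behind the grasp point.
Start: joints at [-1.141, 0.469, -0.049, 1.532, 0.024, 1.141, -0.082], TCP at [0.299, 0.605, 0.223] pointing down, gripper open.
Joint ranges: [-2.59, 2.59], [-0.33, 1.99], [-1.39, 1.29], [0.1, 2.45], [-1.04, 4.18], [0.21, 1.99], [-2.66, 2.66]. Speed limits (rad/s): [2.57, 2.57, 3.14, 3.14, 3.14, 3.14, 3.14].

### API

Orientations are given as a unit quaternion [w, x, y, z].
In Python, from bench import robot gives the robot as it stands.
- The arm moves only by the tool send_rows, never from a script. Its arguments are lists of equal length, an entry for each row: "rot": the turn, a rotation vector about the tool's x, y, z in degrees, a list of three; "slide": the shift along the tool's x, y, z in units of 40 mm (1.0 is 40 mm), a list of three; "grip": the opening, from -1 (shut) to 1 (fully open). A call has 1 to 8 rows; each row is the pose to reach, as a shift and turn from the pose commanded when the call began, along the tool's axes at that moment; what a row does not reach only later rows make up. A row lasts 1/10 s, in which the tool goes at most 50 mm and 8.59 degrees, less where a joint would pass 70% of its speed; a pose out of reach is approached as far as the arm can. A call with a gripper value outside its range is refused whole. The fingers move at their own pace and stop on an object; "newtons" is the grip in N (left out, the last holds). Time passes only in rows, so rows that repeat a pose let the fingers close. It gives the time, the measured TCP pose, the force, the opening and the grip force at its end, in the units of the state.
- robot.state(): the state, without advancing time (a new reading comes with each control period).
- robot.snapshot(name): name is "side" or "top"; returns a dict with "image" (384x512x3 uint8, red, green, blue), "fx", "fy", "cx", "cy" (pixels), "T" (4x4, takes a point from camera to world coordinates). Camera axes: x right, y up, looking along -z (the intrinsics and any distortion apply to the point x, -y, -z); pixel columns grow to the right and rows downward; lengths in m; the calibration is good to about 2 mm. A picture is of the moment at which its call begins. There is no depth.
- robot.sign_off(): hands the job in; it is judged then, once.
The state is a dict: "t": time; "joints": joint angles; "dq": joint speeds; "joint_efforts": joint torques, N m; "tool_pos": TCP position; "orientation": TCP orientation; "force": force on the tool from outside, world axes, zero at the start; "wrist_torque": the same for the moment, N m; "grip_width": opening from 0.0 (shut) to 1.0 (fully open); "grasp_force": force on a finger pad.
Only numpy, scipy, OpenCV 4.12 (cv2) and the standard library are available. Lean on these libraries where they do the work, as an engineer would, in place of code of your own. Each camera call takes 0.05 s, during which the arm holds its last target. There are 200 camera calls.

### The job

Pack up the stall's three wooden bowls by nesting them: take the medium bowl off its sloped stand and set it in the large bowl, then take the small bowl off its stand and set it in the medium one, each sitting flat on the floor of the bowl around it. Put each bowl down gently instead of dropping it, let the large bowl stay about where it stands, and leave everything else on the table undisturbed.

Things in the scene. Friction and masses are not known exactly. Their poses are not given: they have to be found in the camera images.
- bowl_large: Large turned wooden bowl, loose, empty, upright on the table: 140 mm across, 55 tall, wall and floor 8 thick (inner floor 8 mm above the origin), mouth 124 inside, foot 112 across; it flares up to 30 mm height, then the wall is straight and parallel to the axis up to the rim. Origin: centre of its underside; z: its axis, out of the mouth. 0.2 to 0.4 kg.
- bowl_medium: Medium bowl, same wood and form: 110 mm across, 66 tall, wall and floor 8, mouth 94, foot 84, wall straight above 40. Origin: centre of its underside; z: its axis, out of the mouth. Starts on stand_m, axis leaning 30 degrees from vertical towards the stand's -x. 0.1 to 0.2 kg. Its rim can be pinched, one finger inside. Nested, its rim is 19 mm above the large one's.
- bowl_small: Small bowl, same wood and form: 80 mm across, 78 tall, wall and floor 8, mouth 64, foot 56, wall straight above 48. Origin: centre of its underside; z: its axis, out of the mouth. Starts on stand_s, axis leaning 30 degrees from vertical towards the stand's -x. 0.06 to 0.12 kg. Nested, its rim is 20 mm above the medium one's.
- stand_m: White sloped display stand, fixed, carrying the medium bowl. Origin: on the table under the middle of its board; x level, to its high side (roughly away from the robot), y level across, z up. Board 110 mm long, 90 wide, rising 30 degrees towards +x, its face 48 mm above the origin at the middle. A lip 8 mm high on the low (-x) edge stops the bowl sliding.
- stand_s: A second stand exactly like stand_m, carrying the small bowl.
- jar_a: Bystander, loose: clear jar with a black lid, 68 mm across, 42 mm tall, standing. Origin: centre of its underside. To be left alone.
- jar_b: Bystander, loose: clear jar with a black lid, 68 mm across, 42 mm tall, standing. Origin: centre of its underside. To be left alone.
- stamp: Bystander, loose: wooden printing block 44 x 44 x 30 mm with short steel pins standing 12 mm up from its top. Origin: centre of its underside. To be left alone.
- tape: Bystander, loose: roll of paper tape lying flat, 84 mm across, 24 mm high. Origin: centre of its underside. To be left alone.
- brush: Bystander, loose: paint brush lying down, 180 mm long. Origin: on its length, at table height. To be left alone.
- flask: Bystander, loose: glass water bottle, 68 mm across, 200 mm tall. Origin: centre of its underside. To be left alone.

How it is judged:
On the way, in this order (a step that is already met when the one before it is completed fails the run):
1. the medium bowl sits flat on the floor of the large bowl, let go (z of bowl_medium in the frame of bowl_large between 0.003 and 0.013 m and horizontal distance between bowl_medium and bowl_large below 0.014 m and angle between each of bowl_medium, bowl_large's own z axis and vertical below 0.09 rad and contact force between the fingers and bowl_medium below 0.05 N and linear speed of bowl_medium below 0.03 m/s), for 0.2 s.
2. the small bowl sits flat on the floor of the medium bowl, let go (z of bowl_small in the frame of bowl_medium between 0.003 and 0.013 m and horizontal distance between bowl_small and bowl_medium below 0.014 m and angle between each of bowl_small, bowl_medium's own z axis and vertical below 0.09 rad and contact force between the fingers and bowl_small below 0.05 N and linear speed of bowl_small below 0.03 m/s), for 0.2 s.
At the end, for the whole second after the job is handed in: Medium bowl in the large, small in the medium: each underside under 13 mm above that of the bowl around it (seated: 8) and centred within 14 mm, all upright within 5 degrees, let go, at rest (under 0.03 m/s); the large bowl on the table within 60 mm of its start (all of step 2 and z of bowl_medium in the frame of bowl_large between 0.003 and 0.013 m and horizontal distance between bowl_medium and bowl_large below 0.014 m and angle between bowl_large's own z axis and vertical below 0.09 rad and contact force between the fingers and bowl_medium below 0.05 N and linear speed of each of bowl_medium, bowl_large below 0.03 m/s and height (world z) of bowl_large below 0.006 m and distance of bowl_large from where it was at the start of the episode below 0.06 m); the robot touches nothing.
It fails at once if a bowl is dropped: it moves faster than 0.6 m/s (a fall of about 18 mm) with no finger touching it ((contact force between the fingers and bowl_medium below 0.02 N and linear speed of bowl_medium above 0.6 m/s) or (contact force between the fingers and bowl_small below 0.02 N and linear speed of bowl_small above 0.6 m/s)).
It fails at once if the large bowl is shifted more than 60 mm or tipped more than 0.35 rad (20 degrees) (distance of bowl_large from where it was at the start of the episode above 0.06 m or angle between bowl_large's own z axis and vertical above 0.35 rad).
It fails at once if a bystander is shifted more than 30 mm (distance of any of jar_a, jar_b, stamp, tape, brush, flask from where it was at the start of the episode above 0.03 m).
It also fails if it takes over 67 s, if anything falls off the work surface, if the arm or the gripper's body presses on something with over 40 N, if the wrist force passes 120 N, or if a joint passes its speed limit or range.

## Working session

There is one attempt and no reset: what is moved stays moved. The work goes in short steps, Python scripts to look and compute and a tool call to move; the robot and the scene stay as the last step left them, time stands still between calls to the robot, and variables do not carry over. Pictures are saved under pics/ and viewed, at most 10 in all, crops included, and the job is handed in when it is done.

Besides the shell and the picture viewer there is one more tool, called as name(argument=value, ...) on one line, values as JSON. send_rows: Moves the arm, as the interface text tells. Its arguments: {"type":"object","properties":{"rot":{"type":"array","items":{"type":"array","items":{"type":"number"}}},"slide":{"type":"array","items":{"type":"array","items":{"type":"number"}}},"grip":{"type":"array","items":{"type":"number"}},"newtons":{"type":"number"}},"required":["rot","slide","grip"]}

```bash
mkdir -p pics; ls; python3 - <<'E'
from bench import robot
import cv2,json,pickle
print(robot.state())
S={}
for n in("side","top"):
    s=robot.snapshot(n);S[n]=s
    cv2.imwrite(f"pics/{n}0.png",cv2.resize(s["image"][:,:,::-1],(800,600)))
    print(n,s["fx"],s["fy"],s["cx"],s["cy"],s["T"],[k for k in s])
pickle.dump(S,open("s0.pkl","wb"))
E
```

```text
pics
{'t': 0.0, 'joints': array([-1.14091811,  0.46946157, -0.04861353,  1.53370105,  0.02411094,
        1.14100985, -0.08227394]), 'dq': array([ 9.14866967e-04,  3.49487317e-04, -2.16375879e-03,  3.83070245e-04,
        1.13642274e-03, -1.27480028e-03, -4.40508193e-05]), 'joint_efforts': array([-1.39842450e-04, -5.07980525e+01, -8.10218649e-02, -2.36149639e+01,
       -6.13350654e-02,  3.81412427e-02,  1.93259361e-04]), 'tool_pos': array([0.29863982, 0.60466205, 0.22148293]), 'orientation': array([-1.89674380e-04,  2.27344094e-01,  9.73813981e-01, -9.78595574e-04]), 'force': array([-0.60530894,  0.02511776, -0.23155176]), 'wrist_torque': array([ 0.03491678,  0.03217134, -0.02854299]), 'grasp_force': 0.0, 'grip_width': 1.0017581529826236}
side 420.78829456081127 420.78829456081127 258.7903884242877 186.90811333877576 [[ 0.78229373  0.44370903 -0.43719426  0.19112484]
 [-0.6227835   0.57125626 -0.53460919 -0.57526447]
 [ 0.01253903  0.69049879  0.72322486  0.76369649]
 [ 0.          0.          0.          1.        ]] ['image', 'fx', 'fy', 'cx', 'cy', 'T']
top 487.8581718162295 487.8581718162295 256.3516244206173 194.6979155834509 [[-0.02310829  0.99811941 -0.05677719  0.55718309]
 [-0.99962254 -0.02222434  0.01615113 -0.05169395]
 [ 0.01485892  0.05712898  0.99825623  1.18436323]
 [ 0.          0.          0.          1.        ]] ['image', 'fx', 'fy', 'cx', 'cy', 'T']
```

View pics/side0.png

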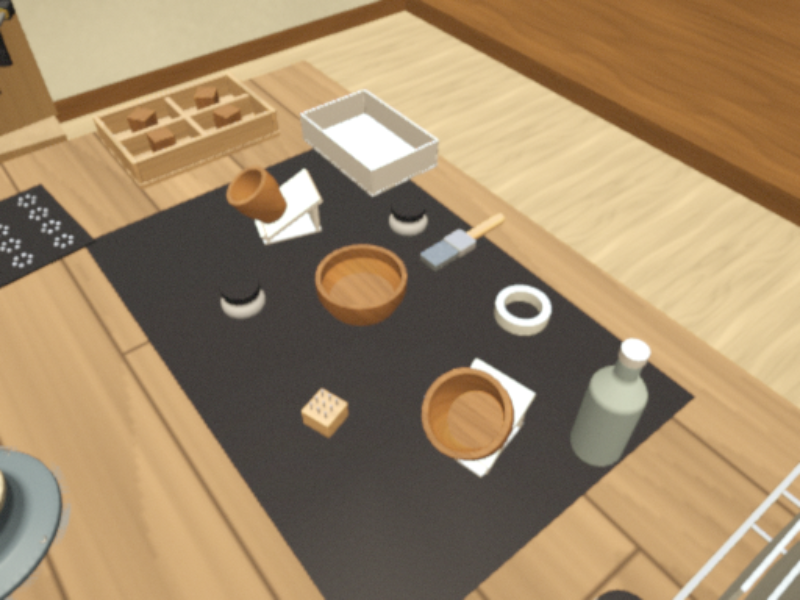

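View pics/top0.png

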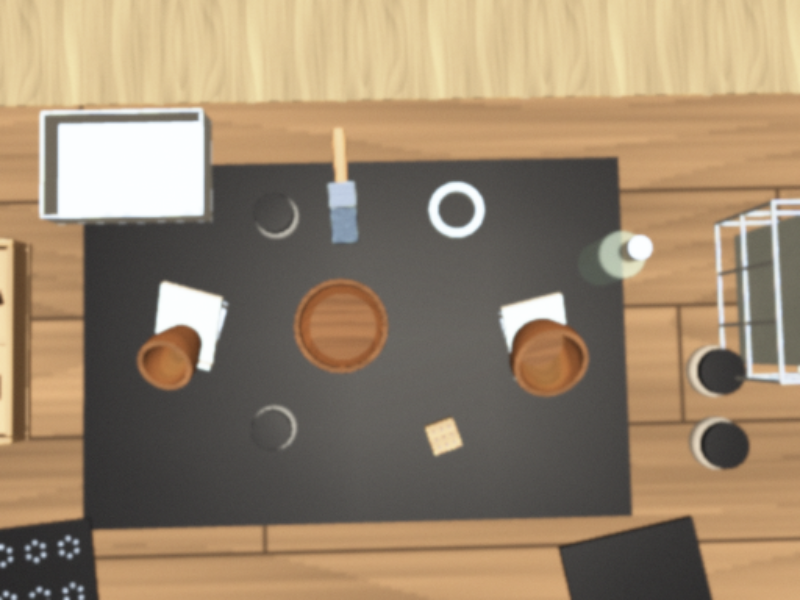

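```bash
cat > fit.py <<'E'
import numpy as np,cv2
from scipy.optimize import minimize
from scipy.spatial.transform import Rotation as R
B={'large':[(56,0),(70,30),(70,55)],'medium':[(42,0),(55,40),(55,66)],'small':[(28,0),(40,48),(40,78)]}
def proj(s,P):
    C=(np.linalg.inv(s["T"])@np.c_[P,np.ones(len(P))].T)[:3].T
    return np.c_[s["cx"]+s["fx"]*C[:,0]/-C[:,2], s["cy"]-s["fy"]*C[:,1]/-C[:,2]]
def pose(p,tilt):  # p: x,y,z,yaw ; stand x dir = yaw, leaning to -x
    return R.from_euler('ZY',[p[3],-tilt]).as_matrix()
def pts(b,p,tilt):
    a=np.linspace(0,2*np.pi,72); M=pose(p,tilt)
    L=np.concatenate([np.c_[r*np.cos(a),r*np.sin(a),0*a+z] for r,z in B[b]])/1000
    return L@M.T+np.array(p[:3])
def mask(img,hull0=None):
    h=cv2.cvtColor(img,cv2.COLOR_RGB2HSV)
    return ((h[...,0]<16)&(h[...,1]>115)&(h[...,2]>40)).astype(np.uint8)
def cost(b,p,tilt,S,Ms):
    c=0
    for n,m in Ms.items():
        z=np.zeros((384*4,512*4),np.uint8)
        q=proj(S[n],pts(b,p,tilt))
        cv2.fillConvexPoly(z,cv2.convexHull(np.round((q+.5)*4*16).astype(np.int32)),1,shift=4)
        z=cv2.resize(z.astype(np.float32),(512,384),interpolation=cv2.INTER_AREA)
        c+=np.abs(z-m).sum()
    return c
def comp(m,uv,scale=800/512):
    n,l,st,c=cv2.connectedComponentsWithStats(m)
    k=l[int(uv[1]/scale),int(uv[0]/scale)]
    q=(l==k).astype(np.uint8); print('comp',k,st[k])
    f=cv2.findContours(q,cv2.RETR_EXTERNAL,cv2.CHAIN_APPROX_NONE)[0]
    return cv2.drawContours(np.zeros_like(q),f,-1,1,-1)
E
cat > run0.py <<'E'
import pickle
from fit import *
S=pickle.load(open('s0.pkl','rb'))
M={n:mask(S[n]["image"]) for n in S}
J={'large':(dict(side=(361,290),top=(341,326)),0,(0.55,.08,0,0)),
 'medium':(dict(side=(467,415),top=(550,360)),np.pi/6,(0.53,-.25,.043,0.1)),
 'small':(dict(side=(255,195),top=(165,360)),np.pi/6,(0.5,.33,.043,-.2))}
out={}
for b,(uv,t,p0) in J.items():
    Ms={n:comp(M[n],uv[n]) for n in uv}
    best=None
    free=[0,1] if b=='large' else [0,1,2,3]
    def f(v):
        p=np.array(p0,float);p[free]=v;return cost(b,p,t,S,Ms)
    v=np.array(p0)[free]
    for step in(.04,.01,.003):
        sim=np.vstack([v]+[v+np.eye(len(v))[i]*step*(8 if free[i]==3 else 1) for i in range(len(v))])
        r=minimize(f,v,method='Nelder-Mead',options=dict(initial_simplex=sim,maxiter=250,xatol=1e-5,fatol=.1));v=r.x
    p=np.array(p0,float);p[free]=v;out[b]=p
    print(b,p.round(4),r.fun,[m.sum() for m in Ms.values()])
pickle.dump(out,open('p0.pkl','wb'))
vis=[]
for n in S:
    im=cv2.resize(S[n]["image"][:,:,::-1],(1024,768))
    for b,p in out.items():
        q=proj(S[n],pts(b,p,J[b][1]))*2+1
        for k in(0,1,2): cv2.polylines(im,[q[k*72:k*72+72].astype(np.int32)],True,(0,255,0),1)
    vis.append(cv2.resize(im,(560,420)))
v=np.vstack([x for x in vis]); cv2.imwrite('pics/fit0.png',cv2.resize(v,(400,600)) if 0 else np.hstack([cv2.resize(x,(400,300)) for x in vis]))
a,bb=[cv2.resize(S[n]["image"][:,:,::-1],(1024,768)) for n in S]
E
python3 run0.py
```

```text
comp 48 [ 202  156   59   53 1849]
comp 211 [ 189  179   59   59 2762]
large [0.5912 0.0201 0.     0.    ] 219.375 [np.uint64(2427), np.uint64(2762)]
comp 70 [ 270  235   58   59 1811]
comp 260 [ 327  205   49   48 1852]
medium [ 0.5601 -0.2707  0.0381  0.3218] 573.625 [np.uint64(2460), np.uint64(1852)]
comp 42 [145 107  38  35 835]
comp 264 [  88  209   40   40 1202]
small [0.5791 0.2761 0.0268 0.2936] 273.3125 [np.uint64(891), np.uint64(1202)]
```

```bash
cat >> run0.py <<'E'
def crop(n,b,w=40):
    q=proj(S[n],pts(b,out[b],J[b][1])); c=q.mean(0).astype(int)
    x0,y0=c-w; im=cv2.resize(S[n]["image"][y0:y0+2*w,x0:x0+2*w,::-1],(266,266),interpolation=cv2.INTER_CUBIC); k=266/(2*w)
    for i in range(3): cv2.polylines(im,[((q[i*72:i*72+72]-[x0,y0]+.5)*k).astype(np.int32)],True,(0,255,0),1)
    m=cv2.resize(comp(M[n],J[b][0][n])[y0:y0+2*w,x0:x0+2*w],(266,266),interpolation=0)
    cv2.drawContours(im,cv2.findContours(m,0,1)[0],-1,(255,0,255),1)
    return im
cv2.imwrite('pics/fit0.png',np.vstack([np.hstack([crop(n,b) for b in out]) for n in S]))
E
python3 run0.py >/dev/null
```

```text
(no output)
```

View pics/fit0.png

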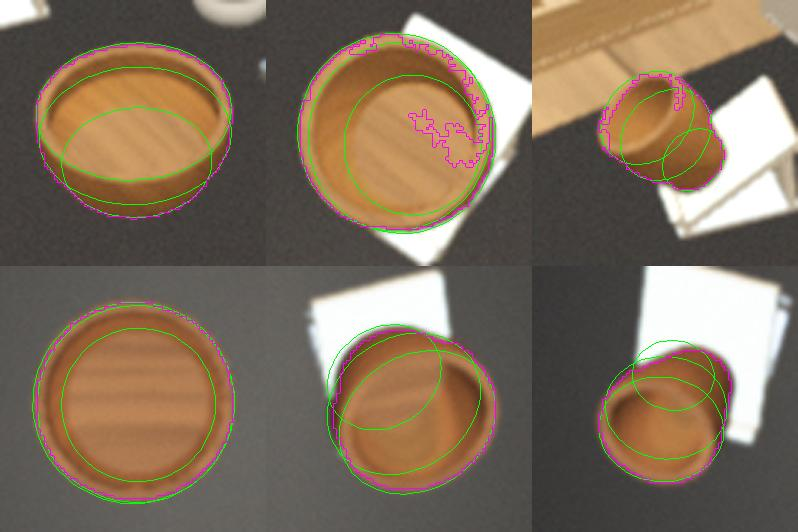

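```bash
sed -i "s/return cv2.drawContours(np.zeros_like(q),f,-1,1,-1)/return cv2.fillConvexPoly(np.zeros_like(q),cv2.convexHull(np.vstack(f)),1)/" fit.py
python3 - <<'E'
s=open('run0.py').read()
a=s.index("    v=np.array(p0)[free]"); e=s.index("    p=np.array(p0,float);p[free]=v;out")
new='''    best=None
    for yaw in ([0] if b=='large' else [-.5,-.2,.1,.4]):
        v=np.array([p0[0],p0[1],p0[2],yaw])[free]
        for step in(.03,.01,.004):
            sim=np.vstack([v]+[v+np.eye(len(v))[i]*step*(8 if free[i]==3 else 1) for i in range(len(v))])
            r=minimize(f,v,method='Nelder-Mead',options=dict(initial_simplex=sim,maxiter=200,xatol=1e-5,fatol=.1));v=r.x
        if best is None or r.fun<best.fun: best=r
    r=best;v=r.x
'''
s=s[:a]+new+s[e:]
s=s.replace("[0,1,2,3]","[0,1,3]").replace("(0.53,-.25,.043,0.1)","(0.57,-.24,.0425,0.1)").replace("(0.5,.33,.043,-.2)","(0.58,.26,.036,-.2)")
open('run0.py','w').write(s)
E
time python3 run0.py
```

```text
comp 48 [ 202  156   59   53 1849]
comp 211 [ 189  179   59   59 2762]
large [0.5914 0.02   0.     0.    ] 185.8125 [np.uint64(2474), np.uint64(2801)]
comp 70 [ 270  235   58   59 1811]
comp 260 [ 327  205   49   48 1852]
medium [ 0.5559 -0.267   0.0425  0.5416] 311.3125 [np.uint64(2720), np.uint64(1894)]
comp 42 [145 107  38  35 835]
comp 264 [  88  209   40   40 1202]
small [ 0.5757  0.2598  0.036  -0.2044] 220.8125 [np.uint64(971), np.uint64(1233)]
comp 48 [ 202  156   59   53 1849]
comp 70 [ 270  235   58   59 1811]
comp 42 [145 107  38  35 835]
comp 211 [ 189  179   59   59 2762]
comp 260 [ 327  205   49   48 1852]
comp 264 [  88  209   40   40 1202]
real	0m11.214s
user	0m17.532s
sys	0m3.242s
```

View pics/fit0.png

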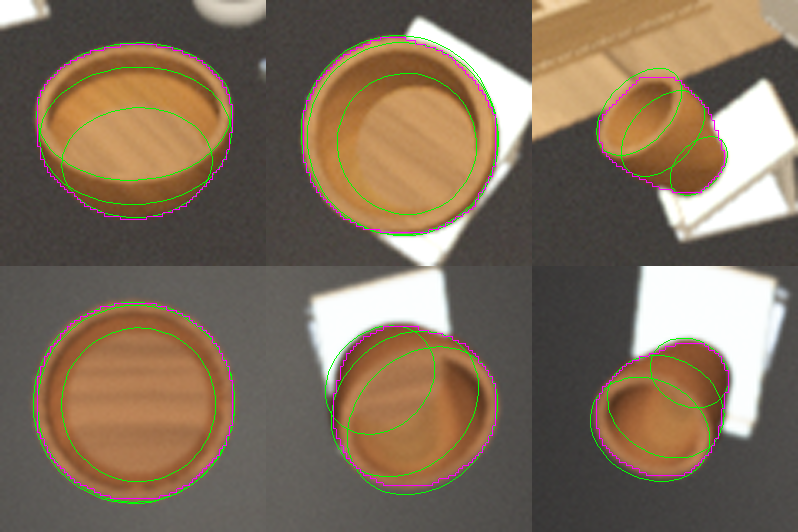

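```bash
cat > run1.py <<'E'
import pickle,io,contextlib
from fit import *
from scipy.optimize import least_squares
S=pickle.load(open('s0.pkl','rb'))
J={'large':(dict(side=(361,290),top=(341,326)),0),'medium':(dict(side=(467,415),top=(550,360)),np.pi/6),'small':(dict(side=(255,195),top=(165,360)),np.pi/6)}
C={}
with contextlib.redirect_stdout(io.StringIO()):
  for b in J:
    for n in S:
        c=cv2.findContours(cv2.resize(comp(mask(S[n]["image"]),J[b][0][n]),None,fx=4,fy=4,interpolation=0),0,1)[0][0]
        c=cv2.findContours(comp(mask(cv2.resize(S[n]["image"],None,fx=4,fy=4,interpolation=cv2.INTER_CUBIC)),J[b][0][n],800/2048),0,1)[0][0][:,0][::3]
        C[b,n]=(c+.5)/4-.5
def unpack(v): return {'large':np.array([v[0],v[1],0,0]),'medium':v[2:6],'small':v[6:10]},{'side':v[10:12],'top':v[12:14]}
def res(v,prior=True):
    P,O=unpack(v);r=[]
    for b in J:
        for n in S:
            h=cv2.convexHull((proj(S[n],pts(b,P[b],J[b][1]))+O[n]).astype(np.float32))
            r.append(np.array([cv2.pointPolygonTest(h,(float(x),float(y)),True) for x,y in C[b,n]])/np.sqrt(len(C[b,n])))
    if not prior: return {(b,n):round(float(np.sqrt((x**2).sum())),2) for (b,n),x in zip([(b,n) for b in J for n in S],r)}
    r.append(np.array([(P['medium'][2]-.0425)/.004,(P['small'][2]-.036)/.004,*(v[10:14]/1.5)])*.3)
    return np.concatenate(r)
v0=np.array([.59,.02,.56,-.265,.0425,.25,.575,.26,.036,-.2,0,0,0,0])
r=least_squares(res,v0,x_scale=[.01]*2+[.01,.01,.01,.2]*2+[1]*4,diff_step=1e-3,loss='soft_l1',f_scale=.2)
out,O=unpack(r.x)
print({k:x.round(4) for k,x in out.items()},O,res(r.x,False))
pickle.dump((out,O),open('p0.pkl','wb'))
def crop(n,b,w=40):
    q=proj(S[n],pts(b,out[b],J[b][1]))+O[n]; c=q.mean(0).astype(int)
    x0,y0=c-w; im=cv2.resize(S[n]["image"][y0:y0+2*w,x0:x0+2*w,::-1],(266,266),interpolation=cv2.INTER_CUBIC); k=266/(2*w)
    for i in range(3): cv2.polylines(im,[((q[i*72:i*72+72]-[x0,y0]+.5)*k).astype(np.int32)],True,(0,255,0),1)
    cv2.polylines(im,[((C[b,n]-[x0,y0]+.5)*k).astype(np.int32)],True,(255,0,255),1)
    return im
cv2.imwrite('pics/fit1.png',np.vstack([np.hstack([crop(n,b) for b in out]) for n in S]))
E
python3 run1.py
```

```text
{'large': array([0.5936, 0.0245, 0.    , 0.    ]), 'medium': array([ 0.563 , -0.2736,  0.0383,  0.083 ]), 'small': array([ 0.5792,  0.2673,  0.0331, -0.0891])} {'side': array([-2.65193171e-17,  1.56942678e+00]), 'top': array([2.14793566, 0.475672  ])} {('large', 'side'): 0.22, ('large', 'top'): 0.64, ('medium', 'side'): 0.64, ('medium', 'top'): 1.09, ('small', 'side'): 0.72, ('small', 'top'): 1.11}
```

View pics/fit1.png

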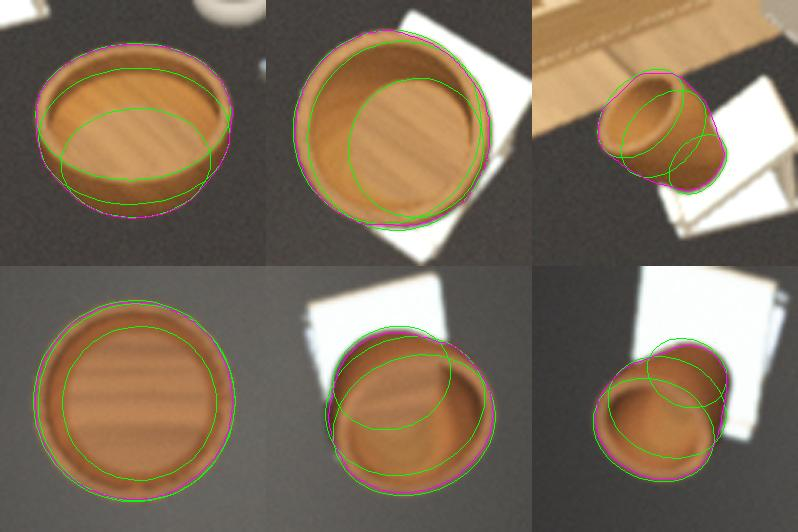

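```bash
python3 - <<'E'
s=open('run1.py').read()
s=s.replace("proj(S[n],pts(b,P[b],J[b][1]))+O[n]","dist(S[n],proj(S[n],pts(b,P[b],J[b][1])),O[n])").replace("proj(S[n],pts(b,out[b],J[b][1]))+O[n]","dist(S[n],proj(S[n],pts(b,out[b],J[b][1])),O[n])")
s=s.replace("def unpack","def dist(s,q,o):\n    c=np.array([s['cx'],s['cy']]); d=(q-c)/s['fx']; r2=(d**2).sum(1,keepdims=True)\n    return c+o[:2]+(q-c)*(1+o[2]*r2+o[3])\ndef unpack")
s=s.replace("'side':v[10:12],'top':v[12:14]","'side':v[[10,11,14,16]],'top':v[[12,13,15,17]]")
s=s.replace("*(v[10:14]/1.5)]","*(v[10:14]/1.5),v[14]/.1,v[15]/.1,v[16]/.01,v[17]/.01]").replace("-.2,0,0,0,0])","-.2,0,0,0,0,0,0,0,0])")
a=s.index("r=least_sq");e=s.index("out,O=")
s=s[:a]+"sc=np.array([.01]*2+[.01,.01,.01,.2]*2+[1]*4+[.1]*2+[.01]*2)\nf=lambda w:res(v0+sc*w)\njac=lambda w:np.stack([(f(w+e)-f(w-e))/.06 for e in np.eye(18)*.03],1)\nr=least_squares(f,np.zeros(18),jac=jac,loss='soft_l1',f_scale=.3);r.x=v0+sc*r.x\n"+s[e:]
open('run1.py','w').write(s)
E
python3 run1.py
```

```text
{'large': array([0.591 , 0.0221, 0.    , 0.    ]), 'medium': array([ 0.558 , -0.278 ,  0.0426,  0.1989]), 'small': array([ 0.5735,  0.2677,  0.0357, -0.2597])} {'side': array([-0.09912171,  0.55477292, -0.1681388 , -0.00968796]), 'top': array([ 0.45178825, -0.49373652, -0.1457095 , -0.01133746])} {('large', 'side'): 0.35, ('large', 'top'): 0.24, ('medium', 'side'): 0.43, ('medium', 'top'): 0.68, ('small', 'side'): 0.59, ('small', 'top'): 0.55}
```

View pics/fit1.png

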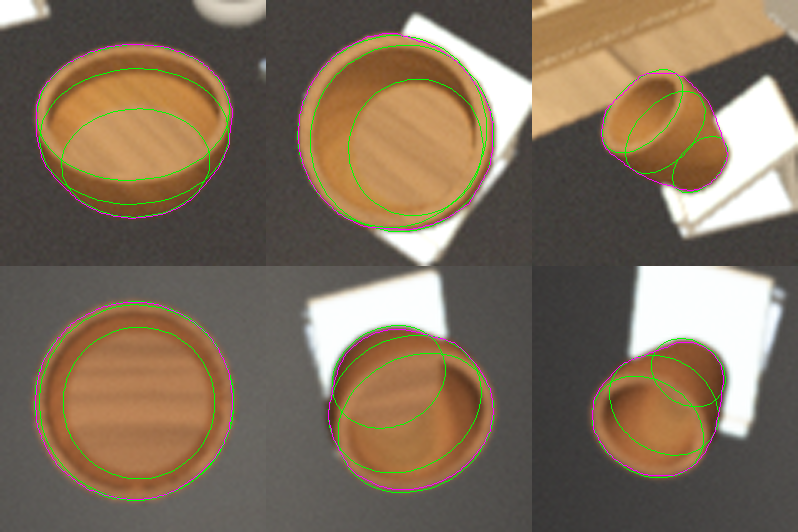

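```bash
cat > mv.py <<'E'
import numpy as np,pickle
from bench import robot
from scipy.spatial.transform import Rotation as R
def cur():
    s=robot.state();q=s["orientation"];return np.array(s["tool_pos"]),R.from_quat(q,scalar_first=True),s
def frame(y,z):
    y,z=np.array(y,float),np.array(z,float);z/=np.linalg.norm(z);y-=z*(y@z);y/=np.linalg.norm(y)
    return R.from_matrix(np.c_[np.cross(y,z),y,z])
def rel(p,Rt,base=None):
    p0,R0=base or cur()[:2]
    sl=R0.inv().apply(np.array(p)-p0)/.04; rv=np.degrees((R0.inv()*Rt).as_rotvec())
    print('slide',sl.round(2).tolist(),'rot',rv.round(1).tolist(),'| mm',np.linalg.norm(sl)*40//1)
def st():
    p,r,s=cur();print('t',round(s['t'],2),'p',p.round(4),'y',r.as_matrix()[:,1].round(3),'z',r.as_matrix()[:,2].round(3),'F',s['force'].round(1),'gw',round(s['grip_width']*87,1),'gf',round(s['grasp_force'],1),'q',s['joints'].round(2))
def grasp(b,side,depth=.014):  # side: +1 = stand +y rim
    H={'medium':(.066,.051),'small':(.078,.036)}[b]
    out,_=pickle.load(open('p0.pkl','rb'));x,y,z,w=out[b]
    a=np.array([-.5*np.cos(w),-.5*np.sin(w),np.cos(np.pi/6)]); u=side*np.array([-np.sin(w),np.cos(w),0])
    return np.array([x,y,z])+a*(H[0]-depth)+u*H[1],a,u
E
python3 - <<'E'
from mv import *
g,a,u=grasp('medium',1);print(g,a,u)
Rt=frame(-u,-a)
st();rel([.55,.1,.3],frame(-u,[0,0,-1]))
print('pre',g+a*.1);rel(g+a*.1,Rt,([.55,.1,.3],frame(-u,[0,0,-1])))
E
```

```text
[ 0.52248428 -0.23310744  0.08766223] [-0.49014067 -0.09880345  0.8660254 ] [-0.1976069   0.98028134  0.        ]
t 0.1 p [0.2987 0.6047 0.2216] y [ 0.443  0.897 -0.002] z [-0.001 -0.002 -1.   ] F [0.8 0.1 0.3] gw 87.1 gf 0.0 q [-1.14  0.47 -0.05  1.53  0.02  1.14 -0.08]
slide [-11.22, -8.53, -1.94] rot [-0.0, 0.1, 142.3] | mm 569.0
pre [ 0.47347021 -0.24298779  0.17426477]
slide [-3.57, 8.03, 3.14] rot [0.0, 30.0, 0.0] | mm 373.0
```

send_rows(rot=[[0,0,8],[0,0,16],[0,0,24],[0,0,32],[0,0,40],[0,0,48],[0,0,56],[0,0,64]], slide=[[0,0,-1],[-0.9,-0.7,-1.9],[-1.8,-1.4,-1.9],[-2.7,-2.1,-1.9],[-3.6,-2.8,-1.9],[-4.5,-3.5,-1.9],[-5.4,-4.1,-1.9],[-6.3,-4.8,-1.9]], grip=[0,0,-0.08,-0.08,-0.08,-0.08,-0.08,-0.08], newtons=30)

```text
t: 0.9
tool_pos: [0.4402, 0.3199, 0.2983]
orientation: [-0.0, 0.711, 0.703, -0.0]
force: [-0.1, 0.8, -0.1]
grip_width: 0.468
grasp_force: 0.0
```

```bash
python3 - <<'E'
from mv import *
g,a,u=grasp('medium',1)
st();rel([.55,.05,.3],frame(-u,[0,0,-1]))
E
```

```text
t 0.9 p [0.4402 0.3199 0.2983] y [ 1.   -0.01 -0.  ] z [-0.  0. -1.] F [-0.1  0.8 -0.1] gw 40.7 gf 0.0 q [-0.93  0.19  0.26  1.76 -0.05  1.2  -0.66]
slide [-6.72, 2.81, -0.04] rot [-0.0, 0.0, 78.0] | mm 291.0
```

send_rows(rot=[[0,0,8],[0,0,16],[0,0,24],[0,0,32],[0,0,40],[0,0,48],[0,0,56],[0,0,64]], slide=[[-0.85,0.35,0],[-1.7,0.7,0],[-2.5,1.05,0],[-3.4,1.4,0],[-4.2,1.75,0],[-5,2.1,0],[-5.9,2.45,0],[-6.7,2.8,0]], grip=[-0.08,-0.08,-0.08,-0.08,-0.08,-0.08,-0.08,-0.08])

```text
t: 1.7
tool_pos: [0.5505, 0.051, 0.2983]
orientation: [-0.0, 0.976, 0.219, -0.0]
force: [0.2, -0.1, 0.1]
grip_width: 0.459
grasp_force: 0.0
```

```bash
python3 - <<'E'
from mv import *
g,a,u=grasp('medium',1)
st();rel(g+.1*a,frame(-u,-a))
E
```

```text
t 1.7 p [0.5505 0.051  0.2983] y [ 0.428 -0.904 -0.   ] z [-0. -0. -1.] F [ 0.2 -0.1  0.1] gw 39.9 gf 0.0 q [-0.65  0.22  0.58  1.75 -0.13  1.21 -1.16]
slide [-4.89, 5.82, 3.1] rot [-3.7, 29.9, 13.6] | mm 328.0
```

send_rows(rot=[[-0.4,3.7,1.7],[-0.9,7.5,3.4],[-1.4,11.2,5.1],[-1.9,15,6.8],[-2.3,18.7,8.5],[-2.8,22.4,10.2],[-3.7,29.9,13.6],[-3.7,29.9,13.6]], slide=[[-0.6,0.73,0.39],[-1.2,1.46,0.78],[-1.8,2.2,1.2],[-2.4,2.9,1.55],[-3.1,3.6,1.9],[-3.7,4.4,2.3],[-4.4,5.1,2.7],[-4.89,5.82,3.1]], grip=[-0.08,-0.08,-0.08,-0.08,-0.08,-0.08,-0.08,-0.08])

```text
t: 2.5
tool_pos: [0.4796, -0.2167, 0.1837]
orientation: [-0.03, 0.962, 0.104, 0.25]
force: [0.2, 0.5, -0.8]
grip_width: 0.46
grasp_force: 0.0
```

```bash
python3 - <<'E'
from mv import *
g,a,u=grasp('medium',1)
st();rel(g+.1*a,frame(-u,-a));rel(g,frame(-u,-a))
E
```

```text
t 2.5 p [ 0.4796 -0.2167  0.1837] y [ 0.216 -0.976 -0.005] z [ 0.475  0.11  -0.873] F [ 0.2  0.5 -0.8] gw 40.0 gf 0.0 q [-0.08  0.16  0.71  2.23 -0.9   0.62 -0.05]
slide [-0.37, 0.61, 0.06] rot [-0.8, 0.9, 0.8] | mm 28.0
slide [-0.33, 0.65, 2.56] rot [-0.8, 0.9, 0.8] | mm 106.0
```

send_rows(rot=[[-0.4,0.5,0.4],[-0.8,0.9,0.8],[-0.8,0.9,0.8],[-0.8,0.9,0.8],[-0.8,0.9,0.8],[-0.8,0.9,0.8]], slide=[[-0.37,0.61,0.06],[-0.37,0.61,0.06],[-0.35,0.63,0.7],[-0.35,0.63,1.3],[-0.35,0.63,1.3],[-0.35,0.63,1.3]], grip=[-0.08,-0.08,-0.08,-0.08,-0.08,-0.08])

```text
t: 3.1
tool_pos: [0.4988, -0.2367, 0.1311]
orientation: [-0.026, 0.961, 0.097, 0.256]
force: [-0.4, -0.4, 0.7]
grip_width: 0.459
grasp_force: 0.0
```

```bash
cat > look.py <<'E'
import sys,cv2,numpy as np
from mv import *; from fit import proj
def look(name,box,pts3=()):
    """box: {cam:(u,v,half)} in native px"""
    ims=[]
    for n,(u,v,w) in box.items():
        s=robot.snapshot(n);k=398/(2*w)
        im=cv2.resize(s["image"][v-w:v+w,u-w:u+w,::-1],(398,398),interpolation=cv2.INTER_CUBIC)
        ims.append(im)
    cv2.imwrite(name,np.hstack(ims))
E
python3 - <<'E'
from look import *
g,a,u=grasp('medium',1)
st();rel(g,frame(-u,-a))
look('pics/m1.png',{'side':(300,250,60),'top':(350,225,60)})
E
```

```text
t 3.1 p [ 0.4988 -0.2367  0.1311] y [ 0.2   -0.98  -0.001] z [ 0.488  0.101 -0.867] F [-0.4 -0.4  0.7] gw 39.9 gf 0.0 q [ 0.37  0.27  0.23  2.22 -1.04  0.49  0.1 ]
slide [-0.02, 0.03, 1.24] rot [-0.1, 0.1, 0.1] | mm 49.0
```

View pics/m1.png

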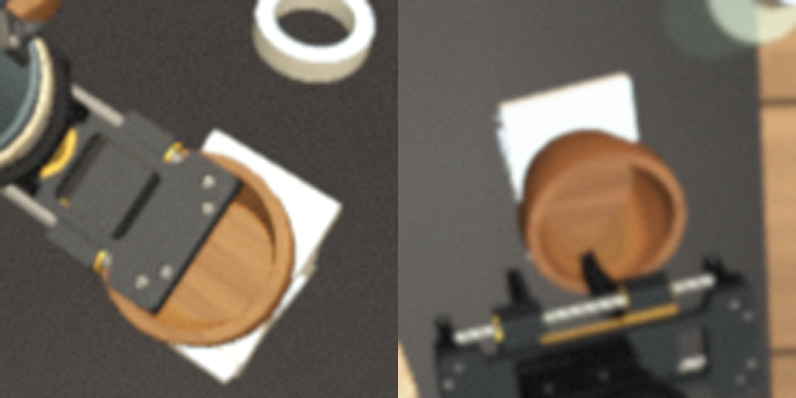

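send_rows(rot=[[0,0,0],[0,0,0],[0,0,0],[0,0,0],[0,0,0]], slide=[[0,0.03,0.4],[0,0.03,0.8],[0,0.03,1.24],[0,0.03,1.24],[0,0.03,1.24]], grip=[-0.08,-0.08,-0.08,-0.08,-0.08])

```text
t: 3.7
tool_pos: [0.523, -0.2347, 0.089]
orientation: [-0.025, 0.961, 0.096, 0.256]
force: [-0.5, -0.1, 1.0]
grip_width: 0.464
grasp_force: 0.0
```

```bash
python3 - <<'E'
from look import *
g,a,u=grasp('medium',1)
st();rel(g,frame(-u,-a))
look('pics/m2.png',{'side':(300,250,60),'top':(350,225,60)})
E
```

```text
t 3.7 p [ 0.523  -0.2347  0.089 ] y [ 0.198 -0.98   0.001] z [ 0.488  0.097 -0.867] F [-0.5 -0.1  1. ] gw 40.3 gf 0.0 q [ 0.65  0.37 -0.15  2.19 -1.03  0.33  0.1 ]
slide [-0.02, -0.04, 0.03] rot [0.1, 0.2, 0.0] | mm 2.0
```

View pics/m2.png

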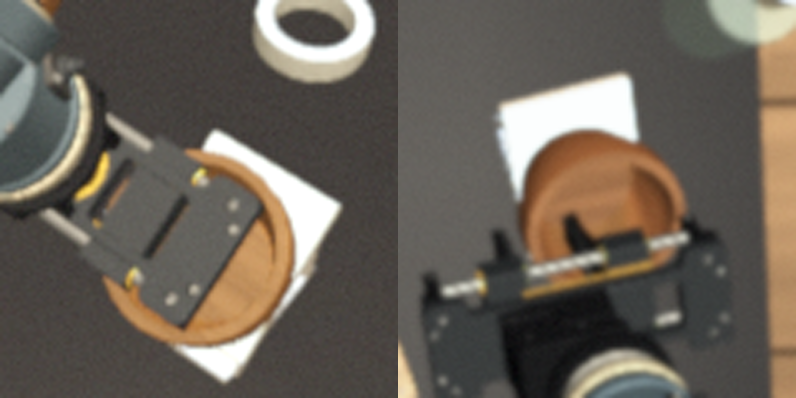

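send_rows(rot=[[0,0,0],[0,0,0],[0,0,0],[0,0,0],[0,0,0],[0,0,0],[0,0,0],[0,0,0]], slide=[[0,0,0],[0,0,0],[0,0,0],[0,0,0],[0,0,0],[0,0,0],[0,0,0],[0,0,0]], grip=[-0.4,-0.6,-0.7,-0.75,-0.8,-0.9,-1,-1], newtons=30)

```text
t: 4.6
tool_pos: [0.5235, -0.2337, 0.0888]
orientation: [-0.026, 0.961, 0.097, 0.257]
force: [0.6, 1.2, 0.8]
grip_width: 0.086
grasp_force: 30.0
```

```bash
python3 - <<'E'
from mv import *
st()
E
```

```text
t 4.6 p [ 0.5235 -0.2337  0.0888] y [ 0.199 -0.98   0.   ] z [ 0.489  0.099 -0.867] F [0.6 1.2 0.8] gw 7.5 gf 30.0 q [ 0.66  0.38 -0.15  2.19 -1.03  0.33  0.1 ]
```

send_rows(rot=[[0,0,0],[0,0,0],[0,0,0],[0,0,0],[0,0,0],[0,0,0],[0,0,0],[0,0,0]], slide=[[0,0,-0.2],[0,0,-0.5],[0,0,-0.9],[0,0,-1.3],[0,0,-1.7],[0,0,-2.1],[0,0,-2.5],[0,0,-2.5]], grip=[-1,-1,-1,-1,-1,-1,-1,-1], newtons=40)

```text
t: 5.4
tool_pos: [0.4736, -0.2458, 0.1776]
orientation: [-0.023, 0.961, 0.095, 0.258]
force: [0.6, -0.5, -2.2]
grip_width: 0.087
grasp_force: 40.0
```

```bash
python3 - <<'E'
from mv import *
st()
g,a,u=grasp('medium',1)
rel([.53,-.2,.28],frame(-u,[0,0,-1]))
E
```

```text
t 5.4 p [ 0.4736 -0.2458  0.1776] y [ 0.195 -0.981  0.004] z [ 0.491  0.094 -0.866] F [ 0.6 -0.5 -2.2] gw 7.5 gf 40.0 q [ 0.61  0.17  0.    2.2  -0.79  0.53 -0.12]
slide [2.67, -0.84, -1.42] rot [0.3, -30.0, -0.1] | mm 125.0
```

send_rows(rot=[[0,-4,0],[0,-8,0],[0,-12,0],[0,-16,0],[0.1,-20,0],[0.2,-24,0],[0.3,-28,0],[0.3,-30,0]], slide=[[0.33,-0.1,-0.18],[0.67,-0.2,-0.35],[1,-0.3,-0.53],[1.33,-0.4,-0.7],[1.67,-0.5,-0.9],[2,-0.6,-1.06],[2.33,-0.7,-1.24],[2.67,-0.84,-1.42]], grip=[-1,-1,-1,-1,-1,-1,-1,-1])

```text
t: 6.2
tool_pos: [0.5316, -0.1976, 0.2776]
orientation: [-0.002, 0.995, 0.101, -0.003]
force: [0.4, -0.5, -1.3]
grip_width: 0.086
grasp_force: 40.0
```

```bash
python3 - <<'E'
from mv import *
st()
out,_=pickle.load(open('p0.pkl','rb'))
g,a,u=grasp('medium',1); L=out['large'][:2]
z=.008+.066-.014+.1
rel([*(L+u[:2]*.051),z],frame(-u,[0,0,-1]))
E
```

```text
t 6.2 p [ 0.5316 -0.1976  0.2776] y [ 0.2   -0.98  -0.005] z [-0.005  0.003 -1.   ] F [ 0.4 -0.5 -1.3] gw 7.5 gf 40.0 q [ 0.2   0.25  0.1   1.73 -0.03  1.17 -1.06]
slide [2.57, -6.34, 2.96] rot [-0.3, 0.3, 0.1] | mm 298.0
```

send_rows(rot=[[0,0,0],[0,0.1,0],[-0.1,0.1,0],[-0.2,0.2,0],[-0.3,0.3,0],[-0.3,0.3,0.1],[-0.3,0.3,0.1],[-0.3,0.3,0.1]], slide=[[0.4,-0.9,0.4],[0.8,-1.9,0.9],[1.2,-2.9,1.3],[1.6,-3.9,1.8],[2,-4.9,2.3],[2.4,-5.8,2.7],[2.57,-6.34,2.96],[2.57,-6.34,2.96]], grip=[-1,-1,-1,-1,-1,-1,-1,-1])

```text
t: 7.0
tool_pos: [0.5789, 0.0763, 0.1578]
orientation: [-0.001, 0.995, 0.103, -0.0]
force: [-0.1, 0.2, -1.6]
grip_width: 0.086
grasp_force: 40.0
```

```bash
python3 - <<'E'
from look import *
st()
out,_=pickle.load(open('p0.pkl','rb'))
g,a,u=grasp('medium',1); L=out['large'][:2]
rel([*(L+u[:2]*.051),.065],frame(-u,[0,0,-1]))
look('pics/m3.png',{'side':(231,180,60),'top':(218,208,60)})
E
```

```text
t 7.0 p [0.5789 0.0763 0.1578] y [ 0.205 -0.979 -0.002] z [-0.001  0.002 -1.   ] F [-0.1  0.2 -1.6] gw 7.5 gf 40.0 q [-0.17  0.39 -0.04  1.82  0.01  0.93 -1.58]
slide [0.03, 0.12, 2.32] rot [-0.1, 0.0, 0.4] | mm 92.0
```

View pics/m3.png

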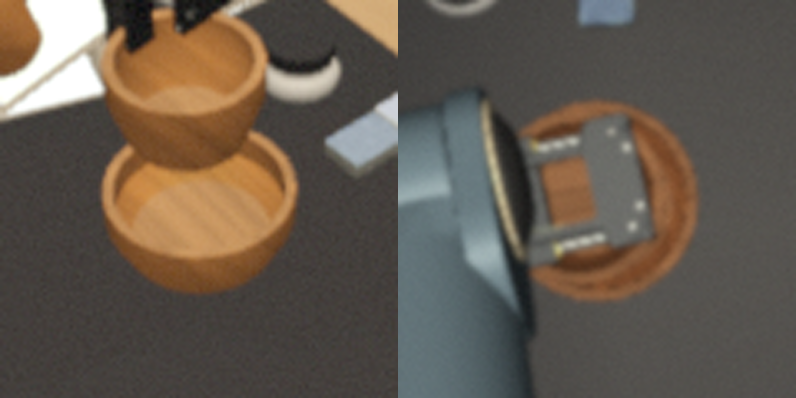

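```bash
python3 - <<'E'
from fit import *;import pickle
S=pickle.load(open('s0.pkl','rb'));out,O=pickle.load(open('p0.pkl','rb'))
def dist(s,q,o):
    c=np.array([s['cx'],s['cy']]); d=(q-c)/s['fx']; r2=(d**2).sum(1,keepdims=True)
    return c+o[:2]+(q-c)*(1+o[2]*r2+o[3])
for b,p in(('medium',[.589,.0263,.172-.066,0]),('large',out['large'])):
    q=dist(S['side'],proj(S['side'],pts(b,p,0)),O['side'])
    q=((q-[171,120]+.5)*398/120); print(b,q[144:].min(0),q[144:].max(0),q.max(0))
E
```

```text
medium [104.79629958   8.89679115] [268.84603689 113.51769006] [268.84603689 173.14353995]
large [103.01847563 120.90640872] [295.07185056 256.14874711] [295.07185056 292.78448371]
```

send_rows(rot=[[0,0,0],[0,0,0.2],[0,0,0.4],[0,0,0.4],[0,0,0.4],[0,0,0.4],[0,0,0.4],[0,0,0.4]], slide=[[0.03,0.12,0.3],[0.03,0.12,0.7],[0.03,0.12,1.1],[0.03,0.12,1.4],[0.03,0.12,1.7],[0.03,0.12,1.95],[0.03,0.12,2.15],[0.03,0.12,2.15]], grip=[-1,-1,-1,-1,-1,-1,-1,-1])

```text
t: 7.9
tool_pos: [0.5823, 0.0665, 0.0732]
orientation: [0.0, 0.995, 0.096, 0.001]
force: [0.2, 0.2, -1.4]
grip_width: 0.086
grasp_force: 40.0
```

send_rows(rot=[[0,0,0],[0,0,0],[0,0,0],[0,0,0],[0,0,0]], slide=[[0,0,0.05],[0,0,0.1],[0,0,0.15],[0,0,0.15],[0,0,0.15]], grip=[-1,-1,-1,-1,-1])

```text
t: 8.4
tool_pos: [0.5831, 0.0667, 0.0685]
orientation: [0.0, 0.995, 0.096, 0.002]
force: [-0.5, 0.3, -1.2]
grip_width: 0.089
grasp_force: 40.0
```

send_rows(rot=[[0,0,0],[0,0,0],[0,0,0],[0,0,0],[0,0,0],[0,0,0]], slide=[[-0.03,-0.06,0],[-0.03,-0.13,0],[-0.03,-0.13,0.05],[-0.03,-0.13,0.1],[-0.03,-0.13,0.1],[-0.03,-0.13,0.1]], grip=[-1,-1,-1,-1,-1,-1])

```text
t: 9.0
tool_pos: [0.5808, 0.0714, 0.0642]
orientation: [0.0, 0.995, 0.096, 0.001]
force: [-0.1, -0.5, -1.8]
grip_width: 0.085
grasp_force: 40.0
```

send_rows(rot=[[0,0,0],[0,0,0],[0,0,0],[0,0,0]], slide=[[0,0,0.04],[0,0,0.06],[0,0,0.06],[0,0,0.06]], grip=[-1,-1,-1,-1])

```text
t: 9.4
tool_pos: [0.5813, 0.0718, 0.0624]
orientation: [0.0, 0.995, 0.096, 0.002]
force: [0.2, 1.5, 0.6]
grip_width: 0.086
grasp_force: 40.0
```

send_rows(rot=[[0,0,0],[0,0,0],[0,0,0],[0,0,0],[0,0,0],[0,0,0],[0,0,0],[0,0,0]], slide=[[0,0,0.03],[0,0,0.03],[0,0,0.03],[0,0,0.03],[0,0,0.03],[0,0,0.03],[0,0,0.03],[0,0,0.03]], grip=[-1,-1,-0.75,-0.7,-0.6,-0.4,-0.3,-0.3], newtons=10)

```text
t: 10.2
tool_pos: [0.5808, 0.0715, 0.0606]
orientation: [0.0, 0.995, 0.096, 0.002]
force: [-0.7, 0.3, 0.6]
grip_width: 0.334
grasp_force: 0.0
```

```bash
python3 - <<'E'
from mv import *
st()
E
```

```text
t 10.2 p [0.5808 0.0715 0.0606] y [ 0.191 -0.982  0.001] z [ 0.003 -0.    -1.   ] F [-0.7  0.3  0.6] gw 29.1 gf 0.0 q [-0.17  0.51 -0.03  1.9   0.02  0.73 -1.59]
```

Released. Retreat upward and look at the seat.

send_rows(rot=[[0,0,0],[0,0,0],[0,0,0],[0,0,0],[0,0,0],[0,0,0],[0,0,0],[0,0,0]], slide=[[0,0,-0.3],[0,0,-0.8],[0,0,-1.6],[0,0,-2.6],[0,0,-3.6],[0,0,-4.6],[0,0,-5.5],[0,0,-5.5]], grip=[-0.3,-0.3,-0.3,-0.3,-0.3,-0.2,-0.1,-0.08])

```text
t: 11.0
tool_pos: [0.5831, 0.0721, 0.2879]
orientation: [-0.0, 0.995, 0.096, 0.008]
force: [0.2, 0.1, 0.4]
grip_width: 0.447
grasp_force: 0.0
```

```bash
python3 - <<'E'
from look import *
st()
g,a,u=grasp('small',-1);print(g,a,u)
for s in(1,-1):rel([.5,.16,.28],frame(s*u,-a))
rel(g+.1*a,frame(u,-a))
look('pics/m4.png',{'side':(231,180,60),'top':(218,208,60)})
E
```

```text
t 11.0 p [0.5831 0.0721 0.2879] y [ 0.191 -0.982  0.001] z [ 0.016  0.002 -1.   ] F [0.2 0.1 0.4] gw 38.9 gf 0.0 q [-0.17  0.27 -0.03  1.67  0.01  1.18 -1.58]
[0.53337385 0.24116515 0.09112614] [-0.48323009  0.12840825  0.8660254 ] [-0.25681651 -0.96646018 -0.        ]
slide [-1.62, -2.55, 0.17] rot [-6.9, 28.6, 25.2] | mm 121.0
slide [-1.62, -2.55, 0.17] rot [-38.9, -9.4, -149.8] | mm 121.0
slide [-1.58, -4.93, 2.73] rot [-6.9, 28.6, 25.2] | mm 234.0
```

View pics/m4.png

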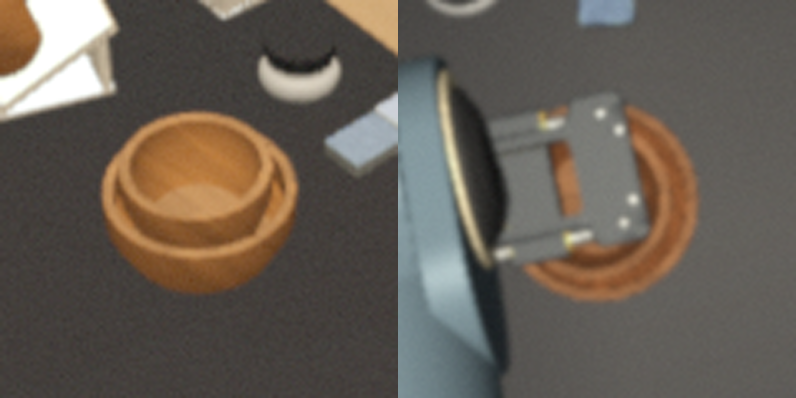

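send_rows(rot=[[0,0,-8],[0,0,-16],[0,0,-24],[0,0,-32],[0,0,-40],[0,0,-48],[0,0,-56],[0,0,-64]], slide=[[0,0,0],[-0.2,-0.3,0],[-0.5,-0.7,0],[-0.7,-1.1,0],[-1,-1.5,0],[-1.2,-1.9,0],[-1.4,-2.2,0],[-1.6,-2.5,0]], grip=[-0.08,-0.08,-0.08,-0.08,-0.08,-0.08,-0.08,-0.08])

```text
t: 11.9
tool_pos: [0.4966, 0.1576, 0.2788]
orientation: [0.001, 0.791, 0.611, -0.001]
force: [-0.4, -0.2, 0.2]
grip_width: 0.461
grasp_force: 0.0
```

send_rows(rot=[[0,0,-8],[0,0,-16],[0,0,-24],[0,0,-32],[0,0,-40],[0,0,-48],[0,0,-56],[0,0,-64]], slide=[[0,0,0],[0,0,0],[0,0,0],[0,0,0],[0,0,0],[0,0,0],[0,0,0],[0,0,0]], grip=[-0.08,-0.08,-0.08,-0.08,-0.08,-0.08,-0.08,-0.08])

```text
t: 12.7
tool_pos: [0.4971, 0.1571, 0.2788]
orientation: [0.0, 0.347, 0.938, -0.001]
force: [-0.3, 0.3, 0.9]
grip_width: 0.46
grasp_force: 0.0
```

```bash
python3 - <<'E'
from look import *
st()
g,a,u=grasp('small',-1)
rel(g+.1*a,frame(-u,-a))
E
```

```text
t 12.7 p [0.4971 0.1571 0.2788] y [ 0.651  0.759 -0.001] z [-0.    -0.001 -1.   ] F [-0.3  0.3  0.9] gw 40.0 gf 0.0 q [-0.06  0.19 -0.38  1.8   0.08  1.16  0.4 ]
slide [1.81, 1.64, 2.52] rot [-6.8, -29.5, -25.2] | mm 140.0
```

send_rows(rot=[[-0.9,-4.2,-3.6],[-1.9,-8.4,-7.2],[-2.9,-12.6,-10.8],[-3.9,-16.9,-14.4],[-4.9,-21,-18],[-5.8,-25.3,-21.6],[-6.8,-29.5,-25.2],[-6.8,-29.5,-25.2]], slide=[[0.26,0.23,0.36],[0.52,0.47,0.72],[0.78,0.7,1.08],[1.03,0.94,1.44],[1.29,1.17,1.8],[1.55,1.41,2.16],[1.81,1.64,2.52],[1.81,1.64,2.52]], grip=[-0.08,-0.08,-0.08,-0.08,-0.08,-0.08,-0.08,-0.08])

```text
t: 13.5
tool_pos: [0.4825, 0.2553, 0.1753]
orientation: [0.255, 0.123, 0.958, -0.036]
force: [0.3, -0.9, 0.1]
grip_width: 0.46
grasp_force: 0.0
```

send_rows(rot=[[0,0,0],[0,0,0]], slide=[[0,0,0],[0,0,0]], grip=[-0.08,-0.08])

```text
t: 13.7
tool_pos: [0.4879, 0.2535, 0.1801]
orientation: [0.258, 0.129, 0.957, -0.034]
force: [-0.9, -0.1, -0.9]
grip_width: 0.457
grasp_force: 0.0
```

```bash
python3 - <<'E'
from look import *
st()
g,a,u=grasp('small',-1)
rel(g+.05*a,frame(-u,-a));rel(g,frame(-u,-a))
E
```

```text
t 13.7 p [0.4879 0.2535 0.1801] y [0.265 0.964 0.002] z [ 0.485 -0.132 -0.864] F [-0.9 -0.1 -0.9] gw 39.7 gf 0.0 q [-0.45  0.23 -0.41  2.13  0.88  0.76 -0.19]
slide [0.1, -0.0, 1.27] rot [-0.2, 0.2, -0.5] | mm 50.0
slide [0.1, 0.0, 2.52] rot [-0.2, 0.2, -0.5] | mm 100.0
```

send_rows(rot=[[0,0,0],[0,0.1,-0.3],[-0.2,0.2,-0.5],[-0.2,0.2,-0.5],[-0.2,0.2,-0.5],[-0.2,0.2,-0.5]], slide=[[0.05,0,0.5],[0.1,0,1],[0.1,0,1.4],[0.1,0,1.7],[0.1,0,1.7],[0.1,0,1.7]], grip=[-0.08,-0.08,-0.08,-0.08,-0.08,-0.08])

```text
t: 14.3
tool_pos: [0.5176, 0.2459, 0.1196]
orientation: [0.257, 0.124, 0.958, -0.033]
force: [-0.2, 0.3, -0.3]
grip_width: 0.46
grasp_force: 0.0
```

```bash
python3 - <<'E'
from look import *
st()
g,a,u=grasp('small',-1)
rel(g,frame(-u,-a))
E
```

```text
t 14.3 p [0.5176 0.2459 0.1196] y [0.255 0.967 0.001] z [ 0.484 -0.127 -0.866] F [-0.2  0.3 -0.3] gw 40.0 gf 0.0 q [-0.46  0.35 -0.35  2.14  1.05  0.66 -0.32]
slide [-0.0, -0.01, 0.82] rot [0.1, 0.0, 0.1] | mm 32.0
```

send_rows(rot=[[0,0,0],[0,0,0],[0,0,0],[0,0,0],[0,0,0]], slide=[[0,0,0.3],[0,0,0.6],[0,0,0.82],[0,0,0.82],[0,0,0.82]], grip=[-0.08,-0.08,-0.08,-0.08,-0.08])

```text
t: 14.8
tool_pos: [0.5326, 0.2426, 0.0909]
orientation: [0.257, 0.123, 0.958, -0.033]
force: [-0.0, 1.1, 0.2]
grip_width: 0.458
grasp_force: 0.0
```

send_rows(rot=[[0,0,0],[0,0,0],[0,0,0],[0,0,0],[0,0,0],[0,0,0],[0,0,0],[0,0,0]], slide=[[0,0,0],[0,0,0],[0,0,0],[0,0,0],[0,0,0],[0,0,0],[0,0,0],[0,0,0]], grip=[-0.4,-0.6,-0.7,-0.75,-0.8,-0.9,-1,-1], newtons=30)

```text
t: 15.6
tool_pos: [0.5326, 0.2424, 0.0904]
orientation: [0.257, 0.123, 0.958, -0.033]
force: [-0.5, -0.9, -0.3]
grip_width: 0.098
grasp_force: 29.0
```

```bash
python3 - <<'E'
from look import *
st()
g,a,u=grasp('small',-1)
rel(g,frame(-u,-a))
E
```

```text
t 15.6 p [0.5326 0.2424 0.0904] y [0.253 0.967 0.   ] z [ 0.484 -0.127 -0.866] F [-0.5 -0.9 -0.3] gw 8.5 gf 29.0 q [-0.47  0.41 -0.32  2.14  1.14  0.62 -0.39]
slide [-0.03, -0.03, -0.0] rot [0.1, 0.0, 0.2] | mm 1.0
```

Gripped the wall (8.5 mm). Lift along the axis, then turn upright.

send_rows(rot=[[0,0,0],[0,0,0],[0,0,0],[0,0,0],[0,0,0],[0,0,0],[0,0,0],[0,0,0]], slide=[[0,0,-0.2],[0,0,-0.5],[0,0,-0.9],[0,0,-1.3],[0,0,-1.7],[0,0,-2.1],[0,0,-2.5],[0,0,-2.5]], grip=[-1,-1,-1,-1,-1,-1,-1,-1], newtons=40)

```text
t: 16.4
tool_pos: [0.4837, 0.2567, 0.1791]
orientation: [0.258, 0.122, 0.958, -0.031]
force: [-0.5, 0.2, -0.4]
grip_width: 0.098
grasp_force: 38.6
```

```bash
python3 - <<'E'
from mv import *
st()
g,a,u=grasp('small',-1)
rel([.53,.2,.28],frame(-u,[0,0,-1]))
E
```

```text
t 16.4 p [0.4837 0.2567 0.1791] y [0.251 0.968 0.003] z [ 0.487 -0.123 -0.865] F [-0.5  0.2 -0.4] gw 8.5 gf 38.6 q [-0.46  0.23 -0.42  2.13  0.89  0.75 -0.19]
slide [-2.54, -1.07, -1.44] rot [0.3, 30.1, 0.3] | mm 124.0
```

send_rows(rot=[[0,4,0],[0,8,0],[0,12,0],[0,16,0],[0.1,20,0],[0.2,24,0.2],[0.3,28,0.3],[0.3,30.1,0.3]], slide=[[-0.3,-0.1,-0.18],[-0.65,-0.25,-0.35],[-0.97,-0.4,-0.53],[-1.3,-0.5,-0.7],[-1.6,-0.65,-0.9],[-1.9,-0.8,-1.06],[-2.2,-0.95,-1.24],[-2.54,-1.07,-1.44]], grip=[-1,-1,-1,-1,-1,-1,-1,-1])

```text
t: 17.2
tool_pos: [0.5314, 0.1969, 0.2771]
orientation: [-0.003, 0.132, 0.991, -0.002]
force: [-0.5, -0.3, -1.5]
grip_width: 0.094
grasp_force: 39.9
```

```bash
python3 - <<'E'
from mv import *
st()
g,a,u=grasp('small',-1); c=np.array([.5905,.0214])
print(c+.036*u[:2])
rel([*(c+.036*u[:2]),.20],frame(-u,[0,0,-1]))
E
```

```text
t 17.2 p [0.5314 0.1969 0.2771] y [ 0.261  0.965 -0.005] z [-0.006 -0.004 -1.   ] F [-0.5 -0.3 -1.5] gw 8.2 gf 39.9 q [-0.05  0.29 -0.47  1.7   0.14  1.19  0.75]
[ 0.58125461 -0.01339257]
slide [-2.59, -4.74, 1.94] rot [-0.3, -0.3, -0.3] | mm 229.0
```

send_rows(rot=[[0,0,0],[-0.1,-0.1,0],[-0.2,-0.2,-0.2],[-0.3,-0.3,-0.3],[-0.3,-0.3,-0.3],[-0.3,-0.3,-0.3],[-0.3,-0.3,-0.3],[-0.3,-0.3,-0.3]], slide=[[-0.4,-0.8,0.3],[-0.9,-1.6,0.6],[-1.3,-2.4,1],[-1.7,-3.2,1.3],[-2.2,-4,1.6],[-2.59,-4.74,1.94],[-2.59,-4.74,1.94],[-2.59,-4.74,1.94]], grip=[-1,-1,-1,-1,-1,-1,-1,-1])

```text
t: 18.0
tool_pos: [0.5808, -0.0127, 0.1994]
orientation: [0.001, 0.129, 0.992, 0.0]
force: [-0.5, 1.6, -0.5]
grip_width: 0.092
grasp_force: 39.9
```

```bash
cat > chk.py <<'E'
# fit side-view contours: small bowl held (lower/visible outline) and nest
from fit import *; from mv import *; import pickle
s=robot.snapshot('side'); cv2.imwrite('pics/side_h.png',s["image"][:,:,::-1])
m=mask(cv2.resize(s["image"],None,fx=4,fy=4,interpolation=cv2.INTER_CUBIC)); _,O=pickle.load(open('p0.pkl','rb'))
def dist(q,o):
    c=np.array([s['cx'],s['cy']]); d=(q-c)/s['fx']; r2=(d**2).sum(1,keepdims=True)
    return c+o[:2]+(q-c)*(1+o[2]*r2+o[3])
def ext(b,p):
    q=dist(proj(s,pts(b,p,0)),O['side']); return q
E
python3 - <<'E'
from chk import *
st()
p,r,_=cur();y=r.as_matrix()[:,1];c=p+y*.036
q=ext('small',[c[0],c[1],p[2]+.014-.078,0])
print('pred small u',q.min(0),q.max(0))
n,l,stt,ce=cv2.connectedComponentsWithStats(m)
for k in range(1,n):
    x,yy,w,h,a=stt[k]
    if a>4000: print((stt[k]/4).round(1))
# row-wise extents near small's upper rim and foot
for v in np.linspace(q[:,1].min(),q[:,1].max()+40,22):
    x=np.where(m[int((v+.5)*4)][int(4*(q[:,0].min()-25)):int(4*(q[:,0].max()+25))])[0]/4+q[:,0].min()-25
    h=cv2.convexHull(q.astype(np.float32))[:,0]
    z=np.zeros((384*4,512*4),np.uint8);cv2.fillConvexPoly(z,(h*4).astype(np.int32),1);xx=np.where(z[int(v*4)])[0]/4
    print(round(v,1),(x.min().round(1),x.max().round(1)) if len(x) else None,(xx.min(),xx.max()) if len(xx) else None)
g,a,u=grasp('small',-1); c=np.array([.5905,.0214])
rel([*(c+.036*u[:2]),.09],frame(-u,[0,0,-1]))
E
```

```text
t 18.05 p [ 0.581  -0.011   0.2001] y [0.254 0.967 0.002] z [ 0.003  0.001 -1.   ] F [ 0.1  0.3 -0.9] gw 8.5 gf 39.9 q [ 0.23  0.36 -0.37  1.77  0.15  1.03  1.13]
pred small u [208.58968902 111.56282086] [245.88144348 158.0878718 ]
[  255.2     0.    256.8   144.2 64752.8]
[  34.8   12.8  173.    65.2 8036.2]
[  201.5   114.5    59.5    94.  12573. ]
111.6 None (np.float64(224.5), np.float64(230.75))
115.7 (np.float64(213.1), np.float64(217.1)) (np.float64(213.5), np.float64(242.0))
119.8 (np.float64(209.6), np.float64(219.8)) (np.float64(209.25), np.float64(245.25))
123.9 (np.float64(208.8), np.float64(225.8)) (np.float64(208.5), np.float64(245.75))
128.0 (np.float64(209.3), np.float64(227.1)) (np.float64(209.0), np.float64(245.75))
132.2 (np.float64(210.3), np.float64(230.1)) (np.float64(209.25), np.float64(245.75))
136.3 (np.float64(211.1), np.float64(246.1)) (np.float64(209.75), np.float64(245.0))
140.4 (np.float64(213.1), np.float64(245.6)) (np.float64(211.25), np.float64(243.75))
144.5 (np.float64(215.6), np.float64(244.6)) (np.float64(213.25), np.float64(242.5))
148.6 (np.float64(217.3), np.float64(243.6)) (np.float64(215.0), np.float64(241.25))
152.8 (np.float64(219.8), np.float64(241.6)) (np.float64(216.75), np.float64(239.75))
156.9 (np.float64(216.1), np.float64(244.6)) (np.float64(221.25), np.float64(234.75))
161.0 (np.float64(210.8), np.float64(251.3)) None
165.1 (np.float64(207.3), np.float64(255.8)) None
169.2 (np.float64(204.1), np.float64(258.6)) None
173.4 (np.float64(202.3), np.float64(260.1)) None
177.5 (np.float64(201.6), np.float64(260.6)) None
181.6 (np.float64(201.8), np.float64(260.1)) None
185.7 (np.float64(202.6), np.float64(259.8)) None
189.8 (np.float64(203.8), np.float64(258.1)) None
194.0 (np.float64(206.1), np.float64(255.8)) None
198.1 (np.float64(209.8), np.float64(252.6)) None
slide [-0.01, -0.06, 2.75] rot [0.1, 0.1, 0.2] | mm 110.0
```

send_rows(rot=[[0,1.5,0],[0,3,0.2],[0,3,0.2],[0,3,0.2],[0,3,0.2],[0,3,0.2]], slide=[[0,-0.06,0.2],[0,-0.06,0.4],[0,-0.06,0.5],[0,-0.06,0.5],[0,-0.06,0.5],[0,-0.06,0.5]], grip=[-1,-1,-1,-1,-1,-1])

```text
t: 18.65
tool_pos: [0.5808, -0.0136, 0.1809]
orientation: [-0.024, 0.13, 0.991, 0.004]
force: [-0.4, 0.3, -1.3]
grip_width: 0.097
grasp_force: 39.9
```

```bash
cat > fh.py <<'E'
from chk import *
from scipy.optimize import least_squares
st()
p,r,_=cur();Rm=r.as_matrix();c=p+Rm[:,1]*.036
q=ext('small',[c[0],c[1],p[2]+.014-.078,0])
rows=np.arange(np.ceil(q[:,1].min()+10),q[:,1].max()-7,.5)
obs=[]
for v in rows:
    row=m[int((v+.5)*4)]; x=np.where(row[int(4*(q[:,0].min()-12)):int(4*(q[:,0].max()+12))])[0]/4+q[:,0].min()-12-.375
    obs.append((x.min(),v)); 
    if v>q[:,1].min()+25: obs.append((x.max(),v))
obs=np.array(obs)
a=np.linspace(0,2*np.pi,72);L=np.concatenate([np.c_[rr*np.cos(a),rr*np.sin(a),0*a+z] for rr,z in B['small']])/1000
def f(w):
    # w: tilt about tool y (deg) about TCP, tilt about view-plane ignored, shift along tool y (mm), z (mm)
    X=L+np.array([c[0],c[1],p[2]+.014-.078+w[2]/1000]); 
    X=(X-p)@R.from_rotvec(np.radians(w[0])*np.array([Rm[0,1],Rm[1,1],0])).as_matrix().T+p
    h=cv2.convexHull(dist(proj(s,X),O['side']).astype(np.float32))
    return np.r_[[cv2.pointPolygonTest(h,(float(x),float(y)),True) for x,y in obs],w[1]]
r=least_squares(f,[0,0,0],diff_step=.05,x_scale=[1,1,1],loss='soft_l1',jac=lambda w:np.stack([(f(w+e)-f(w-e))/.4 for e in np.eye(3)*.2],1))
print('rot about tool y of bowl vs vertical',r.x.round(2),'rms',np.sqrt(np.mean(r.fun**2)).round(2))
g,a,u=grasp('small',-1); c=np.array([.5905,.0214]);rel([*(c+.036*u[:2]),.09],frame(-u,[0,0,-1]))
E
python3 fh.py
```

```text
t 18.7 p [ 0.5809 -0.0136  0.181 ] y [0.257 0.966 0.001] z [-0.046  0.014 -0.999] F [-0.1 -0.3 -0.7] gw 8.5 gf 39.9 q [ 0.24  0.41 -0.36  1.76  0.14  1.05  1.13]
rot about tool y of bowl vs vertical [-2.36  0.    2.48] rms 0.71
slide [-0.12, 0.01, 2.27] rot [0.1, -2.8, -0.0] | mm 90.0
```

send_rows(rot=[[0,1,0],[0,2,0],[0,2,0],[0,2,0],[0,2,0],[0,2,0],[0,2,0],[0,2,0]], slide=[[-0.02,0,0.3],[-0.04,0,0.7],[-0.06,0,1.1],[-0.08,0,1.5],[-0.1,0,1.9],[-0.12,0.01,2.15],[-0.12,0.01,2.2],[-0.12,0.01,2.2]], grip=[-1,-1,-1,-1,-1,-1,-1,-1])

```text
t: 19.5
tool_pos: [0.5812, -0.0135, 0.0919]
orientation: [-0.042, 0.13, 0.991, 0.006]
force: [-0.3, 0.1, 0.4]
grip_width: 0.098
grasp_force: 39.9
```

send_rows(rot=[[0,0,0],[0,0,0],[0,0,0],[0,0,0]], slide=[[0,0,0.05],[0,0,0.1],[0,0,0.1],[0,0,0.1]], grip=[-1,-1,-1,-1])

```text
t: 19.9
tool_pos: [0.5812, -0.0134, 0.0888]
orientation: [-0.041, 0.13, 0.991, 0.006]
force: [-0.2, 0.4, -1.2]
grip_width: 0.094
grasp_force: 39.9
```

```bash
python3 - <<'E'
from mv import *
st()
E
```

```text
t 19.9 p [ 0.5812 -0.0134  0.0888] y [0.257 0.966 0.001] z [-0.08   0.023 -0.997] F [-0.2  0.4 -1.2] gw 8.2 gf 39.9 q [ 0.22  0.53 -0.34  1.81  0.18  0.91  1.11]
```

send_rows(rot=[[0,0,0],[0,0,0],[0,0,0],[0,0,0]], slide=[[0,0,0.05],[0,0,0.08],[0,0,0.08],[0,0,0.08]], grip=[-1,-1,-1,-1])

```text
t: 20.3
tool_pos: [0.5808, -0.0133, 0.0853]
orientation: [-0.041, 0.13, 0.991, 0.006]
force: [0.3, 0.3, -0.9]
grip_width: 0.094
grasp_force: 39.9
```

send_rows(rot=[[0,0,0],[0,0,0],[0,0,0],[0,0,0]], slide=[[0,0,0.03],[0,0,0.05],[0,0,0.05],[0,0,0.05]], grip=[-1,-1,-1,-1])

```text
t: 20.7
tool_pos: [0.5806, -0.0133, 0.0833]
orientation: [-0.041, 0.13, 0.991, 0.006]
force: [0.5, 0.6, -0.3]
grip_width: 0.093
grasp_force: 39.9
```

send_rows(rot=[[0,0,0],[0,0,0],[0,0,0],[0,0,0]], slide=[[0,0,0.03],[0,0,0.05],[0,0,0.05],[0,0,0.05]], grip=[-1,-1,-1,-1])

```text
t: 21.1
tool_pos: [0.5805, -0.0132, 0.0813]
orientation: [-0.041, 0.13, 0.991, 0.006]
force: [0.5, 0.1, -0.4]
grip_width: 0.09
grasp_force: 39.9
```

```bash
python3 - <<'E'
from mv import *
for i in range(3): robot.snapshot('top'); print(robot.state()['force'].round(2),robot.state()['tool_pos'].round(4),robot.state()['wrist_torque'].round(2))
E
```

```text
[0.14 0.33 0.41] [ 0.5805 -0.0132  0.0813] [-0.05 -0.15 -0.04]
[-0.17 -0.09 -0.77] [ 0.5805 -0.0132  0.0814] [-0.05 -0.06 -0.07]
[-0.18  1.03  0.14] [ 0.5805 -0.0132  0.0814] [-0.03 -0.11 -0.01]
```

send_rows(rot=[[0,0,0],[0,0,0],[0,0,0],[0,0,0]], slide=[[0,0,0.02],[0,0,0.03],[0,0,0.03],[0,0,0.03]], grip=[-1,-1,-1,-1])

```text
t: 21.65
tool_pos: [0.5804, -0.0132, 0.0801]
orientation: [-0.041, 0.13, 0.991, 0.006]
force: [-0.1, -0.3, -1.3]
grip_width: 0.093
grasp_force: 39.9
```

```bash
python3 - <<'E'
from mv import *
for i in range(4): robot.snapshot('top'); print(robot.state()['force'].round(2),robot.state()['tool_pos'].round(4),robot.state()['wrist_torque'].round(2))
E
```

```text
[ 0.13 -0.71 -1.06] [ 0.5804 -0.0132  0.0802] [-0.02 -0.15  0.02]
[0.8  0.17 0.01] [ 0.5804 -0.0132  0.0802] [-0.06 -0.15  0.01]
[-0.55 -0.17 -1.24] [ 0.5804 -0.0132  0.0802] [-0.06 -0.09  0.02]
[ 0.52 -0.05 -1.12] [ 0.5804 -0.0132  0.0802] [-0.03 -0.   -0.01]
```

send_rows(rot=[[0,0,0],[0,0,0],[0,0,0],[0,0,0]], slide=[[0,0,0.02],[0,0,0.04],[0,0,0.04],[0,0,0.04]], grip=[-1,-1,-1,-1])

```text
t: 22.25
tool_pos: [0.5803, -0.0136, 0.0789]
orientation: [-0.041, 0.13, 0.991, 0.006]
force: [-0.9, -2.4, 2.5]
grip_width: 0.093
grasp_force: 40.1
```

```bash
python3 - <<'E'
from mv import *
for i in range(4): robot.snapshot('top'); print(robot.state()['force'].round(2),robot.state()['tool_pos'].round(4),robot.state()['wrist_torque'].round(2))
exec(open('fh.py').read())
E
```

```text
[-0.84 -1.13  3.3 ] [ 0.5803 -0.0136  0.0789] [-0.41  0.2   0.04]
[-0.93 -2.51  3.03] [ 0.5803 -0.0136  0.0788] [-0.28  0.23  0.05]
[-0.83 -1.84  3.97] [ 0.5803 -0.0136  0.0788] [-0.45  0.25  0.04]
[-1.28 -2.19  4.22] [ 0.5803 -0.0136  0.0788] [-0.44  0.22  0.03]
t 22.5 p [ 0.5803 -0.0137  0.0788] y [0.258 0.966 0.001] z [-0.08   0.022 -0.997] F [-1.  -2.1  4.4] gw 8.4 gf 40.1 q [ 0.22  0.54 -0.34  1.82  0.18  0.89  1.1 ]
rot about tool y of bowl vs vertical [60.46  0.   -2.89] rms 8.4
slide [0.0, 0.01, -0.28] rot [0.0, -4.8, -0.0] | mm 11.0
```

send_rows(rot=[[0,0,0],[0,0,0],[0,0,0],[0,0,0],[0,0,0],[0,0,0],[0,0,0],[0,0,0]], slide=[[0,0,0],[0,0,0],[0,0,0],[0,0,0],[0,0,0],[0,0,0],[0,0,0],[0,0,0]], grip=[-1,-1,-0.78,-0.72,-0.65,-0.5,-0.4,-0.4], newtons=10)

```text
t: 23.3
tool_pos: [0.5803, -0.0131, 0.0786]
orientation: [-0.041, 0.13, 0.991, 0.006]
force: [-0.3, -0.3, -0.1]
grip_width: 0.279
grasp_force: 0.0
```

```bash
python3 - <<'E'
from mv import *
st()
E
```

```text
t 23.3 p [ 0.5803 -0.0131  0.0786] y [0.257 0.966 0.001] z [-0.08   0.023 -0.997] F [-0.3 -0.3 -0.1] gw 24.2 gf 0.0 q [ 0.21  0.54 -0.34  1.82  0.18  0.89  1.1 ]
```

Clear of contact. Retreat along the tool, then move away from the cameras' view to verify.

send_rows(rot=[[0,0,0],[0,0,0],[0,0,0],[0,0,0],[0,0,0],[0,0,0],[0,0,0],[0,0,0]], slide=[[0,0,-0.2],[0,0,-0.6],[0,0,-1.3],[0,0,-2.2],[0,0,-3.2],[0,0,-4.2],[0,0,-5.2],[0,0,-5.2]], grip=[-0.4,-0.4,-0.4,-0.4,-0.4,-0.4,-0.4,-0.4])

```text
t: 24.1
tool_pos: [0.6004, -0.0175, 0.293]
orientation: [-0.035, 0.13, 0.991, 0.007]
force: [0.2, 0.3, 0.1]
grip_width: 0.301
grasp_force: 0.0
```

```bash
python3 - <<'E'
from mv import *
st();p,r,s=cur();rel([.45,.35,.33],r)
E
```

```text
t 24.1 p [ 0.6004 -0.0175  0.293 ] y [0.258 0.966 0.005] z [-0.068  0.023 -0.997] F [0.2 0.3 0.1] gw 26.2 gf 0.0 q [ 0.25  0.36 -0.37  1.56  0.1   1.31  1.17]
slide [6.05, 7.91, -0.46] rot [0.0, 0.0, 0.0] | mm 398.0
```

send_rows(rot=[[0,0,0],[0,0,0],[0,0,0],[0,0,0],[0,0,0],[0,0,0],[0,0,0],[0,0,0]], slide=[[0.7,0.9,-0.1],[1.5,1.9,-0.2],[2.2,2.9,-0.3],[3,3.9,-0.3],[3.7,4.8,-0.4],[4.4,5.8,-0.4],[5.2,6.8,-0.4],[6,7.7,-0.4]], grip=[-0.4,-0.4,-0.4,-0.4,-0.4,-0.4,-0.4,-0.4])

```text
t: 24.9
tool_pos: [0.4453, 0.3424, 0.3224]
orientation: [-0.041, 0.13, 0.991, 0.006]
force: [0.4, -0.3, 0.3]
grip_width: 0.302
grasp_force: 0.0
```

```bash
cat > fin.py <<'E'
from fit import *; from mv import *; import pickle
from scipy.optimize import least_squares
st()
_,O=pickle.load(open('p0.pkl','rb'));S={n:robot.snapshot(n) for n in('side','top')}
S0=pickle.load(open('s0.pkl','rb'))
def dist(s,q,o):
    c=np.array([s['cx'],s['cy']]); d=(q-c)/s['fx']; r2=(d**2).sum(1,keepdims=True)
    return c+o[:2]+(q-c)*(1+o[2]*r2+o[3])
def draw(b,p,rv,n):
    a=np.linspace(0,2*np.pi,72);r,z=B[b][2]; out=[]
    for rr in(r,r-8):
        X=np.c_[rr*np.cos(a),rr*np.sin(a),0*a+z]/1000@R.from_rotvec(rv).as_matrix().T+p
        out.append(dist(S[n],proj(S[n],X),O[n]))
    return out
# image-gradient fit: align rims of the three bowls, maximise darkness-contrast across outer rim edge
G={n:cv2.magnitude(*[cv2.Sobel(cv2.GaussianBlur(cv2.cvtColor(S[n]["image"],cv2.COLOR_RGB2GRAY).astype(np.float32),(0,0),1),cv2.CV_32F,i,1-i) for i in(1,0)]) for n in S}
def score(b,p,rv):
    t=0
    for n in S:
        for q in draw(b,p,rv,n):
            q=q.astype(np.float32); t+=cv2.remap(G[n],q[:,:1],q[:,1:],cv2.INTER_LINEAR).mean()
    return t
from scipy.optimize import differential_evolution as DE
c=np.array([.5905,.0214])
for b,z in(('large',0),('medium',.008),('small',.016)):
    r=DE(lambda w:-score(b,np.array([c[0]+w[0],c[1]+w[1],z+w[2]]),[w[3],w[4],0]),[(-.015,.015)]*2+[(-.006,.012)]+[(-.15,.15)]*2,seed=1,maxiter=60,popsize=12)
    print(b,(r.x[:3]*1000).round(1),'tilt deg',np.degrees(r.x[3:]).round(1),-r.fun)
# bystander change: image difference away from robot
for n in S:
    d=cv2.absdiff(S[n]["image"],S0[n]["image"]).max(2)>50
    k,l,stt,_=cv2.connectedComponentsWithStats(cv2.morphologyEx(d.astype(np.uint8),cv2.MORPH_OPEN,np.ones((3,3))))
    print(n,[tuple(map(int,x)) for x in stt[1:] if x[4]>25])
E
python3 fin.py
```

```text
t 24.9 p [0.4453 0.3424 0.3224] y [0.258 0.966 0.001] z [-0.08   0.023 -0.997] F [ 0.4 -0.3  0.3] gw 26.3 gf 0.0 q [-0.25  0.29 -0.56  1.61  0.08  1.32  0.49]
large [3.4 4.7 4.5] tilt deg [ 4.8 -3.2] 330.3618469238281
medium [5.7 9.1 5.8] tilt deg [ 5.3 -4.8] 342.62982177734375
small [-0.1  2.8 -0.7] tilt deg [ 0.6 -0.8] 388.8363952636719
side [(2, 0, 8, 10, 50), (59, 0, 45, 40, 1096), (0, 23, 7, 20, 96), (145, 108, 39, 36, 888), (221, 153, 16, 4, 50), (212, 170, 36, 13, 218), (209, 180, 43, 15, 332), (270, 235, 59, 60, 2800)]
top [(196, 188, 42, 42, 889), (326, 204, 51, 50, 1942), (87, 208, 42, 42, 1297), (0, 278, 55, 57, 2610)]
```

```bash
python3 -c "
from bench import robot
print(robot.sign_off())"
```

```text
the job is handed in; nothing more can be done
None
```

The medium bowl is in the large one and the small bowl is in the medium one, and I handed the job in at about 25 s; the hand-in gave no verdict. In the final images the small bowl is within 3 mm of where it should sit and tilted under 1°. The same fit was unreliable for the two outer bowls: I judged the medium one level from an earlier picture and the large one unmoved because the images barely changed there. No bystander showed any change from the start.

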